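Load the bench shaker and close its hold-down bar

ROBOT

A 7-joint arm with a two-finger parallel gripper is mounted at the origin on the work surface. World frame = base frame: x ahead of the robot, y to its left, z up, the work surface at z = 0. Lengths are in m, angles in rad, forces in N, time in s.
With the tool pointing down it reaches from about 0.425 to 0.925 m from the base axis. Payload 6.8 kg.
Tool frame: the origin (TCP) lies at the very end of the fingers, on their centre line; the grasp point (between the pads) lies 19 mm behind it; z points along the fingers, y is the line along which they close (so a half turn about z gives the same grasp; the last joint's range is limited). The gripper opens to 85 mm and grips with 20 to 120 N. Pads are 22 mm wide; open, the fingers measure 114 mm over their backs; the gripper's body (76 mm by 85 mm) begins 54 mm behind the grasp point. The pads swing forward as they close: fully open they stand 13 mm farther back than shut.
Start: joints at [1.03, 0.477, 0.022, 1.555, -0.011, 1.109, -0.083], TCP at [0.283, -0.613, 0.231] pointing down, gripper open.
Joint ranges: [-2.96, 2.96], [-0.34, 2.1], [-1.41, 1.46], [0.24, 2.44], [-1.37, 4.51], [0.17, 1.92], [-2.96, 2.96]. Speed limits (rad/s): [2.39, 2.39, 3.14, 3.14, 3.14, 3.14, 3.14].

INTERFACE

Orientations are given as a unit quaternion [w, x, y, z].
In Python, from station import readout, viewer, bot gives the robot as it stands. The module is installed in compiled form; this text tells all that it offers.
- The arm moves only by the shell command python3 -m handwheel 'ROWS' [FORCE]. ROWS is JSON, a list of rows, each a list of 3 entries, a list of its own where there are three numbers: the shift along the tool's x, y, z in mm, then the turn, a rotation vector about the tool's x, y, z in degrees, then the gripper command: -1 is fully open, 1 is shut, values between are in proportion. In form: [[[x, y, z], [ax, ay, az], grip], ...]. A call has 1 to 20 rows; each row is the pose to reach, as a shift and turn from the pose commanded when the call began, along the tool's axes at that moment; what a row does not reach only later rows make up. A row lasts 1/12 s, in which the tool goes at most 41.7 mm and 7.16 degrees, less where a joint would pass 70% of its speed; a pose out of reach is approached as far as the arm can. A call with a gripper value outside its range is refused whole. The fingers move at their own pace and stop on an object; FORCE is the grip in N (left out, the last holds). Time passes only in rows, so rows that repeat a pose let the fingers close. It gives the time, the measured TCP pose, the force and the opening at its end, in the units of the state.
- readout.get_obs(): the state, without advancing time (a new reading comes with each control period).
- viewer.read_camera(name): name is "scene" or "top"; returns a dict with "frame" (420x560x3 uint8, red, green, blue), "fx", "fy", "cx", "cy" (pixels), "rvec" (rotation vector, rad) and "tvec" (3), from world to camera coordinates, as OpenCV has them. Camera axes: x right, y down, z forward; pixel columns grow to the right and rows downward; lengths in m; the calibration is good to about 2 mm. A picture is of the moment at which its call begins. There is no depth.
- bot.hand_in(): hands the job in, once; it reports no verdict.
Trained networks look in a picture, given as the dict that the camera call returned (one of the last four; its "shot" number tells which), for a name from the list of things; names that differ only in an ending like _2 or _b are one class to them, and where a whole thing is asked for, a point or a joint stands for the part that bears it (a point fixed in the world has none). Each returns a list of dicts, best first, with "score" (0 to 1); they miss things now and then, are a little off and sometimes report something else, mostly with a low value. They report only what shows in the picture. A call takes as long as a camera call.
- viewer.search_frame(picture, target): "rect" ([centre column, centre row, width, height] in pixels, round what is visible of it).
- viewer.outline_of(picture, target): "mask" (420x560 bool, what is visible of it) and "rect" ([centre column, centre row, width, height] in pixels, round what is visible of it).
The state is a dict: "t": time; "q": joint angles; "joint_vel": joint speeds; "joint_torque": joint torques, N m; "eef_pos": TCP position; "tool_rot": TCP orientation; "contact_force": force on the tool from outside, world axes, zero at the start; "torque": the same for the moment, N m; "gripper_width": opening from 0.0 (shut) to 1.0 (fully open).
Only numpy, scipy, OpenCV 4.12 (cv2) and the standard library are available. Lean on these libraries where they do the work, as an engineer would, in place of code of your own. Each camera call takes 0.05 s, during which the arm holds its last target. There are 200 camera calls.

TASK

Get the shaker ready for a run: lift the slotted end of the hold-down bar off its stud and swing the bar clear about its loose bolt, then lay every capped bottle down in a groove of its own and swing the bar back over them until its slot drops over the stud and it lies flat on both posts. Bottles that have lost their cap must not be shaken: put each of those in the grey discard bin. Leave the glassware alone.

Things in the scene. Friction and masses are not known exactly. Their poses are not given: they have to be found in the camera images.
- shaker: Bench shaker, fixed: white housing 250 x 190 mm, on top an aluminium carriage 302 (x) x 142 mm (y) whose floor is 98 mm above the bench, with three grooves side by side along x. Origin on the bench under its centre, z up; x axis along the closed hold-down bar, from the pivot post (near the robot) to the stud post (far). The closed bar clears a bottle lying in a groove by 3.5 mm.
- groove1 (a point): Middle of the floor of the groove nearest the pivot post (shaker x = -66 mm); axes as the shaker's. Each groove is 48 mm wide (x) and 128 mm long (y); ribs 18 mm wide and only 6 mm high (black rubber) lie between grooves, and walls 22 mm high close their ends. A bottle lies lengthwise in it, along the shaker's y, mouth either way.
- groove2 (a point): Middle of the floor of the middle groove (shaker x = 0).
- groove3 (a point): Middle of the floor of the groove nearest the stud post (shaker x = +66 mm).
- pivot (a point): Axis of the pivot bolt (10 mm) at the seat on top of its 32 mm wide post, 139.5 mm above the bench, 130 mm from the shaker's centre on the robot's side. A 28 mm washer under a fixed lock nut, 8.5 mm above the seat, keeps the 5 mm thick bar on the bolt but loose (3.5 mm of play upwards); the bolt's end is 22 mm above the seat.
- stud (a point): Axis of the stud (the second bolt) at the seat on top of its 32 mm wide post, 139.5 mm above the bench, 130 mm from the shaker's centre away from the robot. It is 10 mm thick, stands 15 mm above the seat, and has a tapered tip and no nut.
- bar_hole (a point): Hold-down bar: steel strap 307 x 36 x 5 mm, 0.3 kg, hung loosely by a 13 mm hole on the pivot bolt (the point: hole centre, underside; x along the bar to the slotted end, z up). It starts closed, flat on both posts. Its free end lifts up to about 25 mm and it turns freely about the bolt either way; swung out over the shaker's side it sags about 0.15 rad and stays there.
- bar_slot (a point): Centre of the bar's slot at the underside, 260 mm from the hole; the slot is closed all round, 30 mm long along the bar and 15 mm wide. It must rise more than 15 mm to come off the stud. Axes as the bar's.
- bar_knob (a point): Middle of the bar's upright black knob (24 mm in diameter, 34 mm high, on top of the bar 205 mm from the hole, 55 mm before the slot's centre); this point is 23 mm above the bar's underside. Axes as the bar's.
- bin: Grey open discard bin, fixed on the bench: 240 x 170 mm outside, 60 mm high, walls and floor 4 mm thick. Origin at the centre of its underside; x along its 240 mm side.
- flask: Glass volumetric flask standing on the bench, 68 mm wide, 145 mm high, a bystander. Origin at the centre of its underside.
- beaker: Glass beaker standing on the bench, 70 mm wide, 90 mm high, a bystander. Origin at the centre of its underside.
- capped1_c (a point): White square plastic sample bottle with its cap, lying on one side on the bench: body 70 mm long, 38 x 38 mm across, round 34 mm screw cap, 92 mm long in all. Absent in some starts. The point is the centre of the square body (35 mm from its flat end, 57 mm from the cap's face, 19 mm above what it lies on); x axis to the cap, about 0.11 kg.
- capped2_c (a point): White square plastic sample bottle with its cap, lying on one side on the bench: body 70 mm long, 38 x 38 mm across, round 34 mm screw cap, 92 mm long in all. Absent in some starts. The point is the centre of the square body (35 mm from its flat end, 57 mm from the cap's face, 19 mm above what it lies on); x axis to the cap, about 0.11 kg.
- capped3_c (a point): White square plastic sample bottle with its cap, lying on one side on the bench: body 70 mm long, 38 x 38 mm across, round 34 mm screw cap, 92 mm long in all. Absent in some starts. The point is the centre of the square body (35 mm from its flat end, 57 mm from the cap's face, 19 mm above what it lies on); x axis to the cap, about 0.11 kg.
- open1_c (a point): Bottle that has lost its cap, lying on one side on the bench: the same white square body (70 mm long, 38 x 38 mm) but a bare threaded 22 mm neck with an open mouth, 85 mm long in all. Absent in some starts. The point is the centre of the square body (35 mm from its flat end, 50 mm from the mouth, 19 mm above what it lies on); x axis to the mouth, about 0.05 kg.
- open2_c (a point): Bottle that has lost its cap, lying on one side on the bench: the same white square body (70 mm long, 38 x 38 mm) but a bare threaded 22 mm neck with an open mouth, 85 mm long in all. Absent in some starts. The point is the centre of the square body (35 mm from its flat end, 50 mm from the mouth, 19 mm above what it lies on); x axis to the mouth, about 0.05 kg.
- open3_c (a point): Bottle that has lost its cap, lying on one side on the bench: the same white square body (70 mm long, 38 x 38 mm) but a bare threaded 22 mm neck with an open mouth, 85 mm long in all. Absent in some starts. The point is the centre of the square body (35 mm from its flat end, 50 mm from the mouth, 19 mm above what it lies on); x axis to the mouth, about 0.05 kg.

How it is judged:
On the way, in this order (a step that is already met when the one before it is completed fails the run):
1. the bar is off the stud and swung clear (its slot more than 10 cm to the side of the stud) (horizontal distance between bar_slot and stud above 0.1 m), for 0.2 s.
2. every capped bottle lies flat in a groove of the shaker (x of capped1_c in the frame of shaker between -0.085 and 0.085 m and y of capped1_c in the frame of shaker between -0.035 and 0.035 m and z of capped1_c in the frame of shaker between 0.112 and 0.1205 m and x of capped2_c in the frame of shaker between -0.085 and 0.085 m and y of capped2_c in the frame of shaker between -0.035 and 0.035 m and z of capped2_c in the frame of shaker between 0.112 and 0.1205 m and x of capped3_c in the frame of shaker between -0.085 and 0.085 m and y of capped3_c in the frame of shaker between -0.035 and 0.035 m and z of capped3_c in the frame of shaker between 0.112 and 0.1205 m), for 0.2 s.
At the end, for the whole second after the job is handed in: Every capped bottle lies flat on the floor of a groove (height within 3.5 mm, its centre inside the carriage); every uncapped bottle is in the discard bin; the bar lies on both posts (within 3 mm and 0.03 rad of level) with the stud in its slot; the glassware is where it was (all of step 2 and x of open1_c in the frame of bin between -0.118 and 0.118 m and y of open1_c in the frame of bin between -0.083 and 0.083 m and z of open1_c in the frame of bin between 0 and 0.08 m and x of open2_c in the frame of bin between -0.118 and 0.118 m and y of open2_c in the frame of bin between -0.083 and 0.083 m and z of open2_c in the frame of bin between 0 and 0.08 m and x of open3_c in the frame of bin between -0.118 and 0.118 m and y of open3_c in the frame of bin between -0.083 and 0.083 m and z of open3_c in the frame of bin between 0 and 0.08 m and horizontal distance between bar_slot and stud below 0.014 m and z of each of bar_slot, bar_hole in the frame of shaker below 0.1425 m and angle between bar_slot's own z axis and vertical below 0.03 rad); the robot touches nothing.
It fails at once if the flask or the beaker is shifted more than 3 cm or tipped (distance of any of flask, beaker from where it was at the start of the episode above 0.03 m or angle between any of flask, beaker's own z axis and vertical above 0.4 rad).
Of capped1, capped2, capped3 only 2 to 3 are there at a start; the rules pass over those that are not, and their reading is None.
Of open1, open2, open3 only 2 to 3 are there at a start; the rules pass over those that are not, and their reading is None.
At some moment in a run one of capped1, capped2, capped3, open1, open2, open3 may be knocked a few centimetres aside while the robot is not near it.
It also fails if it takes over 210 s, if anything falls off the work surface, if the arm or the gripper's body presses on something with over 40 N, if the wrist force passes 120 N, or if a joint passes its speed limit or range.

## Working session

There is one attempt and no reset: what is moved stays moved. The work goes in short steps, Python scripts to look and compute and a shell command to move; the robot and the scene stay as the last step left them, time stands still between calls to the robot, and variables do not carry over. Pictures are saved under pics/ and viewed, on a budget of 14 in all, crops included, one or two more only if the job needs it, and the job is handed in when it is done.

```bash
mkdir -p pics
cat > h.py <<'E'
import numpy as np, cv2
from station import readout, viewer, bot
def cam(n):
    p=viewer.read_camera(n); R=cv2.Rodrigues(np.array(p['rvec'],float))[0]; t=np.array(p['tvec'],float).ravel()
    return p,R,t
def w(p,u,v,z):
    R=cv2.Rodrigues(np.array(p['rvec'],float))[0]; t=np.array(p['tvec'],float).ravel()
    d=R.T@np.array([(u-p['cx'])/p['fx'],(v-p['cy'])/p['fy'],1]); c=-R.T@t
    return c+d*(z-c[2])/d[2]
def px(p,P):
    K=np.array([[p['fx'],0,p['cx']],[0,p['fy'],p['cy']],[0,0,1.]])
    return cv2.projectPoints(np.array(P,float).reshape(-1,3),np.array(p['rvec'],float),np.array(p['tvec'],float),K,None)[0].reshape(-1,2)
def save(p,name): cv2.imwrite('pics/'+name,p['frame'][:,:,::-1])
E
python3 - <<'E'
from h import *
o=readout.get_obs(); print({k:np.round(v,3) for k,v in o.items()})
ps={}
for n in ['top','scene']:
    p,R,t=cam(n); ps[n]=p; save(p,n+'0.png'); print(n,-R.T@t,p['fx'],R[2])
    for k in ['shaker','bar_knob','bar_slot','bin','flask','beaker','capped1_c','open1_c']:
        for d in viewer.search_frame(p,k)[:5]:
            r=np.round(d['rect'],1); print(n,k,round(d['score'],2),r, np.round(w(p,r[0],r[1],0.019),3))
E
```

```text
{'t': np.float64(0.0), 'q': array([ 1.03 ,  0.478,  0.022,  1.556, -0.011,  1.109, -0.083]), 'joint_vel': array([-0.002,  0.001, -0.001, -0.001,  0.   ,  0.002, -0.   ]), 'joint_torque': array([ 0.0000e+00, -5.9645e+01,  1.6080e+00, -2.8120e+01,  1.2000e-02,
        9.0000e-03,  0.0000e+00]), 'eef_pos': array([ 0.283, -0.612,  0.23 ]), 'tool_rot': array([-0.001,  0.977,  0.215, -0.   ]), 'contact_force': array([-0.575,  0.359,  0.112]), 'torque': array([ 0.007, -0.013,  0.029]), 'gripper_width': np.float64(0.998)}
top [ 0.52840456 -0.0276833   1.0589523 ] 379.37714727548996 [ 0.07858285  0.03126772 -0.99641711]
top shaker 0.84 [278.8 218.6  79.9 125.8] [0.578 0.02  0.019]
top shaker 0.69 [421.7 197.9  33.   18.8] [ 0.63  -0.37   0.019]
top shaker 0.41 [413.6 233.8  30.   15.5] [ 0.533 -0.345  0.019]
top bar_knob 0.84 [277.9 216.8  29.4 125.2] [0.582 0.022 0.019]
top bar_slot 0.88 [278.9 215.5  26.8 125.7] [0.586 0.019 0.019]
top bin 0.72 [169.9 208.2  72.1  91.8] [0.61  0.322 0.019]
top flask 0.81 [330.1 148.4  22.8  28.8] [ 0.771 -0.124  0.019]
top flask 0.72 [230.8 144.9  27.8  29.
[... 203 characters left out ...]
  0.019]
scene [ 1.35848593 -0.06786694  0.94989436] 436.0617978662678 [-0.68790118  0.05332839 -0.72384256]
scene shaker 0.81 [290.9 224.1  81.1 112.1] [0.526 0.031 0.019]
scene bar_knob 0.63 [291.5 213.6  41.2  87.1] [0.485 0.037 0.019]
scene bar_slot 0.73 [291.1 214.4  38.   79.9] [0.488 0.035 0.019]
scene bin 0.68 [401.1 236.4  95.2  91.5] [0.604 0.331 0.019]
scene flask 0.75 [238.8 289.5  27.8  49.7] [ 0.734 -0.125  0.019]
scene beaker 0.6 [351.5 287.9  27.3  45.6] [0.757 0.159 0.019]
scene capped1_c 0.69 [238.8 290.4  25.2  48.5] [ 0.736 -0.125  0.019]
scene open1_c 0.87 [149.2 264.6  34.7  21.3] [ 0.632 -0.36   0.019]
scene open1_c 0.74 [159.2 234.9  28.2  19.5] [ 0.529 -0.343  0.019]
```

Run:
```python
import cv2
for n in ['top','scene']:
    i=cv2.imread(f'pics/{n}0.png'); cv2.imwrite(f'pics/{n}0b.png',cv2.resize(i,(800,600),interpolation=cv2.INTER_CUBIC))
```

```text
(no output)
```

View pics/top0b.png

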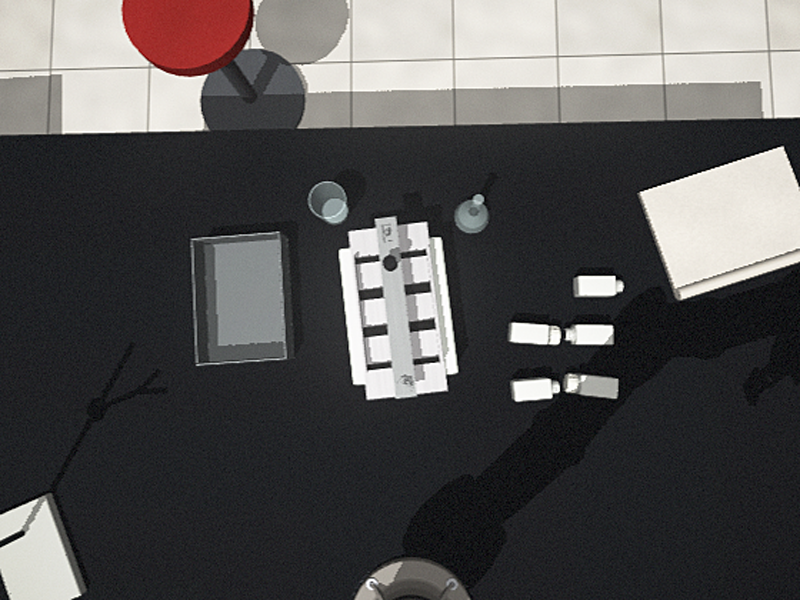

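View pics/scene0b.png

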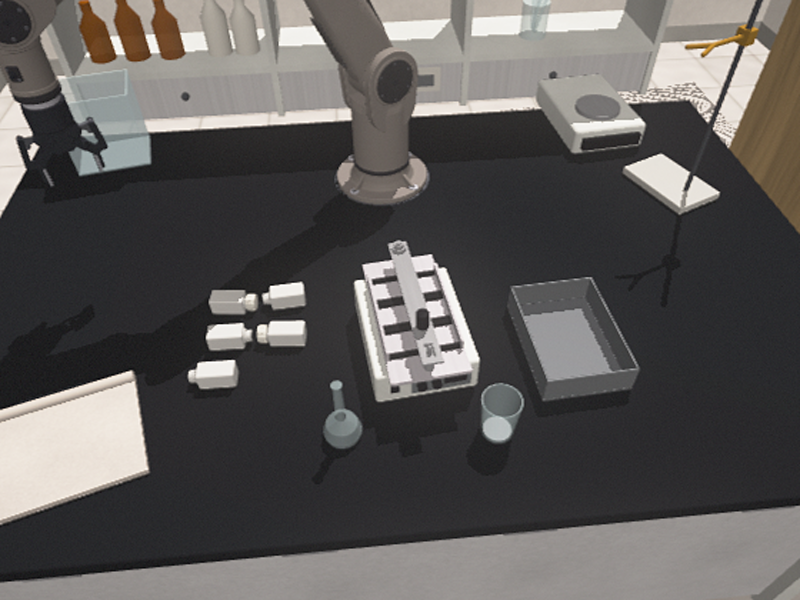

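The top view shows five bottles right of the shaker (at about (597,286), (534,334), (590,335), (533,389) and (592,386)), the bin on the left, the beaker at (328,202) and the flask at (472,213). The bar is closed, with its knob at (390,263). I'll zoom in to tell capped from open.

Run:
```python
import cv2, numpy as np
t=cv2.imread('pics/top0.png');s=cv2.imread('pics/scene0.png')
a=cv2.resize(t[180:290,345:445],(400,440),interpolation=cv2.INTER_CUBIC); b=cv2.resize(s[190:280,125:225],(400,360),interpolation=cv2.INTER_CUBIC)
b=cv2.copyMakeBorder(b,0,80,0,0,0); cv2.imwrite('pics/c1.png',np.hstack([a,b]))
a=cv2.resize(t[145:285,230:330],(400,560),interpolation=cv2.INTER_CUBIC); b=cv2.resize(s[160:285,240:340],(400,500),interpolation=cv2.INTER_CUBIC)
b=cv2.copyMakeBorder(b,0,60,0,0,0); cv2.imwrite('pics/c2.png',np.hstack([a,b]))
```

```text
(no output)
```

View pics/c1.png

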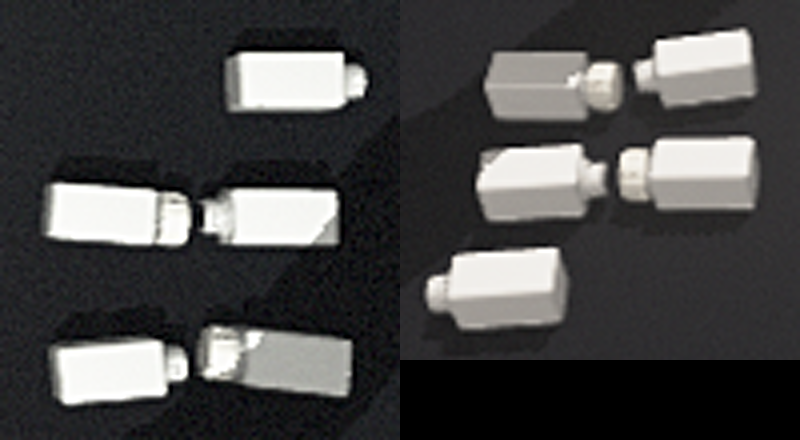

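View pics/c2.png

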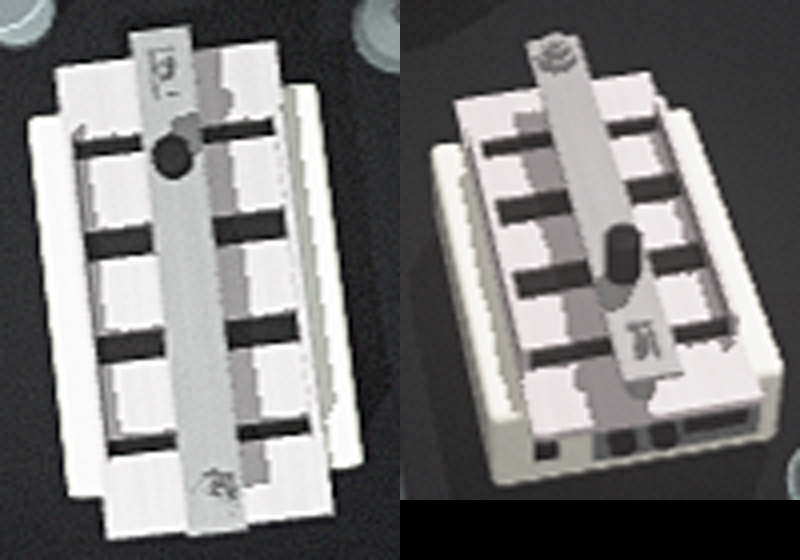

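Seen in the crops: two capped bottles (mid-left with its cap to the right, lower-right with its cap to the left) and three open ones. The bar is closed; its ends are at crop (160,30) and (216,532). Next come the positions.

```bash
cat >> h.py <<'E'
def yaw(q): return np.degrees(2*np.arctan2(q[2],q[1]))
def togo(P,psi,o=None):
    """shift in tool axes mm and turn about tool z (deg) to put TCP at P with tool-x yaw psi deg (tool down)"""
    from scipy.spatial.transform import Rotation as Ro
    o=o or readout.get_obs(); q=np.array(o['tool_rot']); R=Ro.from_quat(q[[1,2,3,0]])
    T=Ro.from_euler('z',psi,degrees=True)*Ro.from_euler('x',180,degrees=True)
    return np.round(R.inv().apply(np.array(P)-o['eef_pos'])*1000,1),np.round(np.degrees((R.inv()*T).as_rotvec()),1)
E
python3 - <<'E'
from h import *
p,R,t=cam('top'); s,_,_=cam('scene')
def c1(u,v,z,): return w(p,345+(u+.5)/4-.5,180+(v+.5)/4-.5,z)
def c2(u,v,z): return w(p,230+(u+.5)/4-.5,145+(v+.5)/4-.5,z)
def s2(u,v,z): return w(s,240+(u+.5)/4-.5,160+(v+.5)/4-.5,z)
a=[c2(*x,.1445) for x in [(130,34),(190,25),(187,537),(246,527)]]
f=(a[0]+a[1])/2;n=(a[2]+a[3])/2;d=f-n;print('bar top cam far,near',f.round(4),n.round(4),np.linalg.norm(d),np.degrees(np.arctan2(d[1],d[0])), np.linalg.norm(a[0]-a[1]))
b=[s2(*x,.1445) for x in [(527,42),(579,34),(625,381),(684,371)]]
n2=(b[0]+b[1])/2;f2=(b[2]+b[3])/2;d2=f2-n2;print('bar scene',f2.round(4),n2.round(4),np.linalg.norm(d2),np.degrees(np.arctan2(d2[1],d2[0])))
for z in (.12,.104,.14):
  c=[c2(*x,z) for x in [(55,70),(275,42),(107,538),(333,513)]]
  print('carr',z,np.mean(c,0).round(4),np.linalg.norm(c[0]-c[2]),np.linalg.norm(c[1]-c[3]),np.linalg.norm(c[0]-c[1]),[np.degrees(np.arctan2(*(c[i]-c[i+2])[1::-1])).round(2) for i in(0,1)])
print('knob top', c2(172,158,.1785), s2(625,233,.1785))
B={'O1':((240,82),(344,80)),'C2':((53,211),(157,217)),'O3':((338,216),(232,216)),'O4':((62,375),(165,369)),'C5':((352,369),(247,359))}
for k,(x,y) in B.items():
  A=c1(*x,.038);C=c1(*y,.038);d=C-A;print(k,((A+C)/2).round(4),np.linalg.norm(d).round(4),'yaw',np.degrees(np.arctan2(d[1],d[0])).round(1))
bi=[w(p,u*.7,v*.7,.06) for u,v in [(191,238),(284,233),(196,364),(288,357)]]; print('bin',np.mean(bi,0))
E
```

```text
bar top cam far,near [0.7351 0.0352 0.1445] [0.4307 0.0033 0.1445] 0.306072291263006 5.9831151803324865 0.03717777692960363
bar scene [0.7573 0.2671 0.1445] [0.4578 0.2824 0.1445] 0.29982027107452447 -2.912847534121447
carr 0.12 [0.5778 0.018  0.12  ] 0.29279099359628874 0.29409660219647094 0.13934705136654962 [np.float64(6.24), np.float64(6.23)]
carr 0.104 [0.5786 0.0188 0.104 ] 0.2977802309568377 0.29910808747908285 0.1417215626389794 [np.float64(6.24), np.float64(6.23)]
carr 0.14 [0.5767 0.017  0.14  ] 0.2865544468956026 0.28783224559320597 0.13637891227601234 [np.float64(6.24), np.float64(6.23)]
knob top [0.65092406 0.02628622 0.1785    ] [0.67489935 0.26644621 0.1785    ]
O1 [ 0.6228 -0.3531  0.038 ] 0.0688 yaw -89.6
C2 [ 0.5353 -0.2265  0.038 ] 0.0689 yaw -93.9
O3 [ 0.5329 -0.3452  0.038 ] 0.0697 yaw 89.5
O4 [ 0.431  -0.2293  0.038 ] 0.0678 yaw -87.0
C5 [ 0.4355 -0.3512  0.038 ] 0.0686 yaw 84.2
bin [0.60645245 0.31422696 0.06      ]
```

Run:
```python
from h import *
s,_,_=cam('scene')
def s2(u,v,z): return w(s,240+(u-400+.5)/4-.5,160+(v+.5)/4-.5,z)
b=[s2(*x,.1445) for x in [(527,42),(579,34),(625,381),(684,371)]]
n2=(b[0]+b[1])/2;f2=(b[2]+b[3])/2;d2=f2-n2;print('bar scene',f2.round(4),n2.round(4),np.linalg.norm(d2),np.degrees(np.arctan2(d2[1],d2[0])))
print('knob top', s2(625,233,.1785))
print(togo([.651,.0265,.24],6.1))
```

```text
bar scene [0.7337 0.0359 0.1445] [0.4281 0.0038 0.1445] 0.30729961129765254 5.98697510150427
knob top [0.65017517 0.02787854 0.1785    ]
(array([ 602.1, -426. ,   -8.7]), array([ 0. , -0. , 18.7]))
```

```bash
python3 -m handwheel '[[[602,-426,-9],[0,0,18.7],-0.2],[[602,-426,-9],[0,0,18.7],-0.2],[[602,-426,-9],[0,0,18.7],-0.2],[[602,-426,-9],[0,0,18.7],-0.2],[[602,-426,-9],[0,0,18.7],-0.2],[[602,-426,-9],[0,0,18.7],-0.2],[[602,-426,-9],[0,0,18.7],-0.2],[[602,-426,-9],[0,0,18.7],-0.2],[[602,-426,-9],[0,0,18.7],-0.2],[[602,-426,-9],[0,0,18.7],-0.2],[[602,-426,-9],[0,0,18.7],-0.2],[[602,-426,-9],[0,0,18.7],-0.2],[[602,-426,-9],[0,0,18.7],-0.2],[[602,-426,-9],[0,0,18.7],-0.2],[[602,-426,-9],[0,0,18.7],-0.2],[[602,-426,-9],[0,0,18.7],-0.2],[[602,-426,-9],[0,0,18.7],-0.2],[[602,-426,-9],[0,0,18.7],-0.2],[[602,-426,-9],[0,0,18.7],-0.2],[[602,-426,-9],[0,0,18.7],-0.2]]' 40
python3 - <<'E'
from h import *
print(togo([.651,.027,.151],6.1),readout.get_obs()['q'].round(2))
E
```

```text
t: 2.72
eef_pos: [0.6513, 0.0291, 0.24]
tool_rot: [-0.0, 0.998, 0.055, -0.0]
contact_force: [-0.4, -0.5, -0.8]
gripper_width: 0.603
(array([-0.5,  2.1, 89. ]), array([-0. ,  0. ,  0.2])) [-0.    0.44 -0.19  1.59  0.09  1.12 -1.67]
```

```bash
python3 -m handwheel '[[[0,0,40],[0,0,0],-0.2],[[0,0,75],[0,0,0],-0.2],[[0,0,89],[0,0,0],-0.2],[[0,0,89],[0,0,0],-0.2],[[0,0,89],[0,0,0],1],[[0,0,89],[0,0,0],1],[[0,0,89],[0,0,0],1],[[0,0,89],[0,0,0],1],[[0,0,89],[0,0,0],1],[[0,0,89],[0,0,0],1],[[0,0,89],[0,0,0],1],[[0,0,89],[0,0,0],1]]' 60
```

```text
t: 3.72
eef_pos: [0.6523, 0.0259, 0.1536]
tool_rot: [0.0, 0.999, 0.053, 0.002]
contact_force: [-0.1, -1.7, 7.0]
gripper_width: 0.26
```

Run:
```python
import numpy as np
# arc rows about pivot, in tool frame at start (tool x=radial outward along bar, tool y = -tangential(left), z down)
R=205
for a in range(0,86,5):
    r=np.radians(a); print(a,[round(R*np.cos(r)-R),round(-R*np.sin(r))],-a)
```

```text
0 [0, 0] 0
5 [-1, -18] -5
10 [-3, -36] -10
15 [-7, -53] -15
20 [-12, -70] -20
25 [-19, -87] -25
30 [-27, -102] -30
35 [-37, -118] -35
40 [-48, -132] -40
45 [-60, -145] -45
50 [-73, -157] -50
55 [-87, -168] -55
60 [-102, -178] -60
65 [-118, -186] -65
70 [-135, -193] -70
75 [-152, -198] -75
80 [-169, -202] -80
85 [-187, -204] -85
```

```bash
python3 -m handwheel '[[[0,0,-7],[0,0,0],1],[[0,0,-14],[0,0,0],1],[[0,0,-20],[0,0,0],1],[[0,0,-20],[0,0,0],1],[[0,0,-20],[0,0,0],1],[[0,0,-20],[0,0,0],1]]'
python3 - <<'E'
from h import *
s,_,_=cam('scene'); t,_,_=cam('top')
a=cv2.resize(s['frame'][150:300,230:350],(480,600),interpolation=cv2.INTER_CUBIC)
cv2.imwrite('pics/lift.png',a[:,:,::-1])
E
```

```text
t: 4.22
eef_pos: [0.6509, 0.0266, 0.1711]
tool_rot: [-0.0, 0.999, 0.053, -0.0]
contact_force: [-1.5, -0.4, -4.7]
gripper_width: 0.262
```

View pics/lift.png

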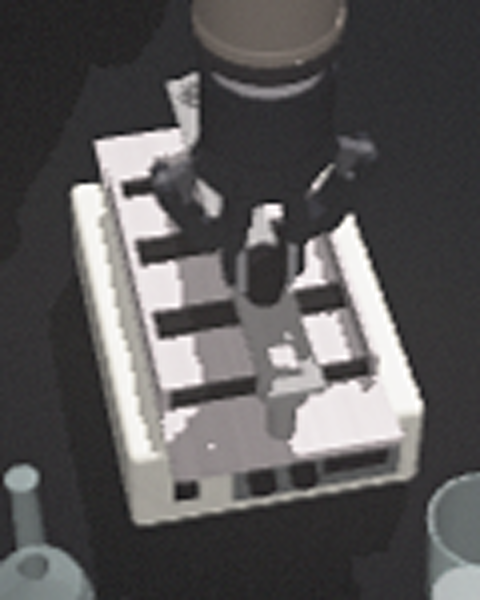

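The bar's free end at (295,380) is visibly raised above the stud post at (280,415). I'll swing it left.

```bash
python3 -m handwheel '[[[-1,-18,0],[0,0,-5],1],[[-3,-36,0],[0,0,-10],1],[[-7,-53,0],[0,0,-15],1],[[-12,-70,0],[0,0,-20],1],[[-19,-87,0],[0,0,-25],1],[[-27,-102,0],[0,0,-30],1],[[-37,-118,0],[0,0,-35],1],[[-48,-132,0],[0,0,-40],1],[[-60,-145,0],[0,0,-45],1],[[-73,-157,0],[0,0,-50],1],[[-87,-168,0],[0,0,-55],1],[[-102,-178,0],[0,0,-60],1],[[-118,-186,0],[0,0,-65],1],[[-135,-193,0],[0,0,-70],1],[[-152,-198,0],[0,0,-75],1],[[-169,-202,0],[0,0,-80],1],[[-169,-202,0],[0,0,-80],1],[[-169,-202,0],[0,0,-80],1]]'
```

```text
t: 5.82
eef_pos: [0.4604, 0.2067, 0.1706]
tool_rot: [0.001, 0.731, 0.683, -0.002]
contact_force: [-0.3, -5.7, -5.6]
gripper_width: 0.256
```

```bash
python3 -m handwheel '[[[0,0,10],[0,0,0],1],[[0,0,20],[0,0,0],1],[[0,0,28],[0,0,0],1],[[0,0,34],[0,0,0],1],[[0,0,38],[0,0,0],1],[[0,0,38],[0,0,0],1]]'
```

```text
t: 6.32
eef_pos: [0.4611, 0.2101, 0.1326]
tool_rot: [-0.001, 0.73, 0.683, -0.0]
contact_force: [0.4, 2.9, 1.5]
gripper_width: 0.256
```

```bash
python3 -m handwheel '[[[0,0,3],[0,0,0],1],[[0,0,6],[0,0,0],1],[[0,0,6],[0,0,0],1],[[0,0,6],[0,0,0],1]]'
```

```text
t: 6.65
eef_pos: [0.4616, 0.2102, 0.1275]
tool_rot: [-0.0, 0.731, 0.683, 0.001]
contact_force: [0.1, 5.0, 2.0]
gripper_width: 0.26
```

```bash
python3 -m handwheel '[[[0,0,0],[0,0,0],-0.2],[[0,0,0],[0,0,0],-0.2],[[0,0,0],[0,0,0],-0.2],[[0,0,0],[0,0,0],-0.2],[[0,0,-30],[0,0,0],-0.2],[[0,0,-70],[0,0,0],-0.2],[[0,0,-110],[0,0,0],-0.2],[[0,0,-110],[0,0,0],-0.2]]'
python3 - <<'E'
from h import *
s,_,_=cam('scene'); t,_,_=cam('top')
a=cv2.resize(s['frame'][130:300,230:430],(400,340),interpolation=cv2.INTER_CUBIC)
b=cv2.resize(t['frame'][130:300,130:330],(400,340),interpolation=cv2.INTER_CUBIC)
cv2.imwrite('pics/swung.png',np.hstack([a,b])[:,:,::-1])
print(togo([.5353,-.2265,.24],6))
E
```

```text
t: 7.32
eef_pos: [0.4649, 0.2115, 0.2446]
tool_rot: [0.002, 0.731, 0.683, 0.005]
contact_force: [0.9, 1.4, 0.1]
gripper_width: 0.602
(array([-429.8,  102.6,   -0.9]), array([ 0.1, -0.2, 80.1]))
```

View pics/swung.png

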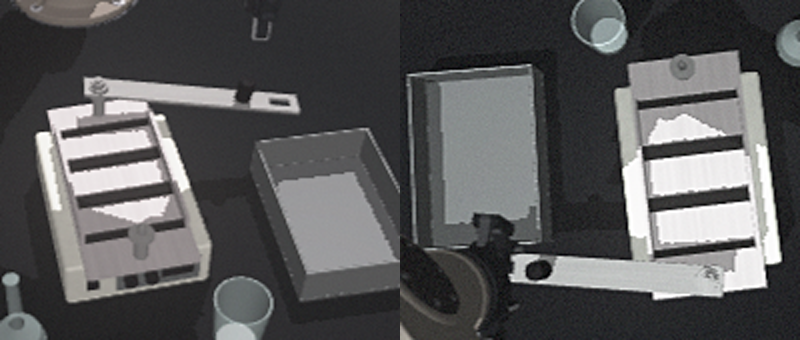

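The right half shows the bar swung clear to the left: hinge at (710,280), knob at (540,268), grooves free. Next I'll check that the bottles are unmoved.

```bash
cat >> h.py <<'E'
Bt={'O1':(.6228,-.3531,-89.6),'C2':(.5353,-.2265,-93.9),'O3':(.5329,-.3452,89.5),'O4':(.431,-.2293,-87.),'C5':(.4355,-.3512,84.2)}
def chk(names=Bt,p=None):
    p=p or cam('top')[0]; g=p['frame'].min(2)
    m=(g>90).astype(np.uint8); m[:, :345]=0; m[:,445:]=0; m[:180]=0; m[290:]=0
    n,l,st,ce=cv2.connectedComponentsWithStats(m)
    for k in names:
        x,y,a=Bt[k]; a=np.radians(a); u=np.array([np.cos(a),np.sin(a)]);v=np.array([-u[1],u[0]])
        c=px(p,[[*(np.array([x,y])+i*u*.033+j*v*.0175),.038] for i,j in [(1,1),(1,-1),(-1,-1),(-1,1)]])
        f=cv2.fillPoly(np.zeros_like(m),[np.round(c).astype(int)],1); print(k,'cover',round((f&m).sum()/f.sum(),2))
    print([(st[i,4],(st[i,:2]+st[i,2:4]/2).tolist(),st[i,2:4].tolist()) for i in range(1,n) if st[i,4]>60])
    return p
E
python3 - <<'E'
from h import *
p=cam('top')[0]; chk(p=p)
x,y,a=Bt['C2']; print(togo([x,y,.10],86.1), readout.get_obs()['q'].round(2))
E
```

```text
O1 cover 0.98
C2 cover 0.98
O3 cover 1.0
O4 cover 0.96
C5 cover 0.95
[(np.int32(449), [419.5, 200.5], [35, 15]), (np.int32(479), [374.5, 233.5], [37, 15]), (np.int32(458), [412.5, 234.5], [35, 15]), (np.int32(531), [414.0, 270.0], [38, 18]), (np.int32(438), [375.0, 272.5], [34, 17])]
(array([-429.1,  103.4,  137.8]), array([ 0.1,  0. , -0. ])) [-0.02  0.25 -0.61  1.91  0.17  1.03 -0.77]
```

```bash
python3 -m handwheel '[[[-430,103,0],[0,0,0],-0.5],[[-430,103,0],[0,0,0],-0.5],[[-430,103,0],[0,0,0],-0.5],[[-430,103,0],[0,0,0],-0.5],[[-430,103,0],[0,0,0],-0.5],[[-430,103,0],[0,0,0],-0.5],[[-430,103,0],[0,0,0],-0.5],[[-430,103,0],[0,0,0],-0.5],[[-430,103,0],[0,0,0],-0.5],[[-430,103,0],[0,0,0],-0.5],[[-430,103,0],[0,0,0],-0.5],[[-430,103,40],[0,0,0],-0.5],[[-430,103,80],[0,0,0],-0.5],[[-430,103,120],[0,0,0],-0.5],[[-430,103,137],[0,0,0],-0.5],[[-430,103,137],[0,0,0],-0.5],[[-430,103,137],[0,0,0],-0.5]]'
python3 - <<'E'
from h import *
chk(['C2','C5','O4'])
x,y,a=Bt['C2']; print(togo([x,y,.013],86.1))
E
```

```text
t: 8.88
eef_pos: [0.5334, -0.2262, 0.0985]
tool_rot: [-0.002, 0.731, 0.683, -0.001]
contact_force: [1.4, -0.8, 0.9]
gripper_width: 0.751
C2 cover 0.61
C5 cover 0.79
O4 cover 0.95
[(np.int32(395), [419.5, 200.0], [35, 14]), (np.int32(2927), [421.0, 248.5], [48, 83]), (np.int32(109), [393.0, 232.0], [10, 42]), (np.int32(222), [364.5, 233.5], [17, 15]), (np.int32(430), [374.0, 272.5], [34, 17])]
(array([ 0.1,  0.5, 87.2]), array([-0., -0.,  0.]))
```

```bash
python3 -m handwheel '[[[0,0,40],[0,0,0],-0.5],[[0,0,75],[0,0,0],-0.5],[[0,0,86],[0,0,0],-0.5],[[0,0,86],[0,0,0],-0.5],[[0,0,86],[0,0,0],1],[[0,0,86],[0,0,0],1],[[0,0,86],[0,0,0],1],[[0,0,86],[0,0,0],1],[[0,0,86],[0,0,0],1],[[0,0,86],[0,0,0],1],[[0,0,86],[0,0,0],1]]' 40 && python3 -m handwheel '[[[0,0,-20],[0,0,0],1],[[0,0,-60],[0,0,0],1],[[0,0,-100],[0,0,0],1],[[0,0,-110],[0,0,0],1],[[0,0,-110],[0,0,0],1]]'
python3 - <<'E'
from h import *
print(togo([.6414,.037,.20],96.1))
E
```

```text
t: 9.85
eef_pos: [0.537, -0.2273, 0.017]
tool_rot: [0.002, 0.731, 0.683, 0.001]
contact_force: [-0.2, 0.0, 8.1]
gripper_width: 0.437
t: 10.27
eef_pos: [0.5379, -0.2277, 0.1294]
tool_rot: [0.004, 0.731, 0.682, 0.002]
contact_force: [0.4, -0.3, -1.1]
gripper_width: 0.435
(array([271. ,  85.7, -70.6]), array([  0.5,   0.2, -10. ]))
```

```bash
python3 -m handwheel '[[[0,0,-40],[0,0,0],1],[[0,0,-70],[0,0,0],1],[[35,11,-70],[0,0,-5],1],[[271,86,-70],[0,0,-10],1],[[271,86,-70],[0,0,-10],1],[[271,86,-70],[0,0,-10],1],[[271,86,-70],[0,0,-10],1],[[271,86,-70],[0,0,-10],1],[[271,86,-70],[0,0,-10],1],[[271,86,-70],[0,0,-10],1],[[271,86,-70],[0,0,-10],1],[[271,86,-70],[0,0,-10],1],[[271,86,-70],[0,0,-10],1],[[271,86,-70],[0,0,-10],1]]'
python3 - <<'E'
from h import *
print(togo([.6414,.037,.115],96.1))
t=cam('top')[0];s=cam('scene')[0]
a=cv2.resize(s['frame'][150:300,230:350],(400,500),interpolation=cv2.INTER_CUBIC)
b=cv2.resize(t['frame'][140:290,220:340],(400,500),interpolation=cv2.INTER_CUBIC)
cv2.imwrite('pics/place1.png',np.hstack([a,b])[:,:,::-1])
print(togo([.6414,.037,.115],96.1))
E
```

```text
t: 11.43
eef_pos: [0.6388, 0.0356, 0.1939]
tool_rot: [0.0, 0.67, 0.743, -0.001]
contact_force: [0.2, -0.2, -0.2]
gripper_width: 0.437
(array([ 1.2,  2.8, 78.9]), array([-0.1,  0.1, -0.2]))
(array([ 0.6,  2.5, 79.2]), array([-0. ,  0. , -0.1]))
```

View pics/place1.png

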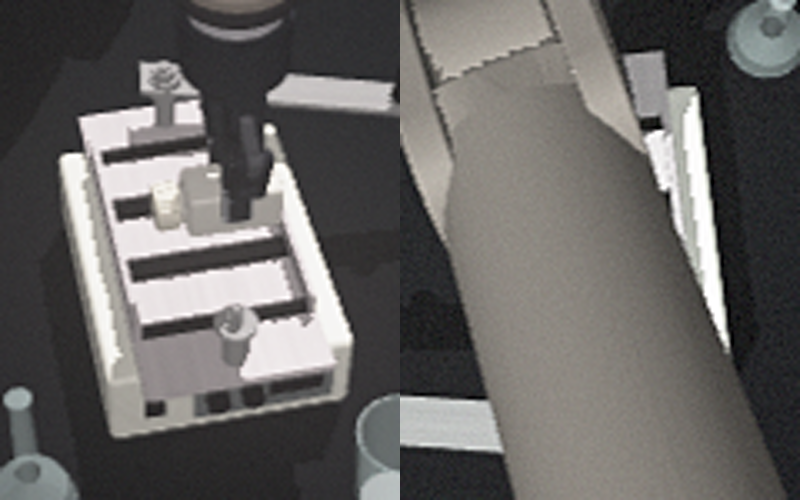

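```bash
python3 -m handwheel '[[[0,2.5,30],[0,0,0],1],[[0,2.5,55],[0,0,0],1],[[0,2.5,70],[0,0,0],1],[[0,2.5,76],[0,0,0],1],[[0,2.5,77],[0,0,0],1],[[0,2.5,77],[0,0,0],1],[[0,2.5,77],[0,0,0],1],[[0,2.5,77],[0,0,0],1]]'
```

```text
t: 12.2
eef_pos: [0.6426, 0.0382, 0.1187]
tool_rot: [0.001, 0.669, 0.744, 0.001]
contact_force: [-0.2, 0.3, -1.2]
gripper_width: 0.443
```

```bash
python3 -m handwheel '[[[0,0,1],[0,0,0],1],[[0,0,2],[0,0,0],1],[[0,0,2],[0,0,0],1],[[0,0,2],[0,0,0],1]]'
```

```text
t: 12.53
eef_pos: [0.6417, 0.0381, 0.1154]
tool_rot: [0.0, 0.669, 0.744, -0.0]
contact_force: [-1.2, -0.5, -1.1]
gripper_width: 0.438
```

```bash
python3 -m handwheel '[[[0,0,1],[0,0,0],1],[[0,0,1],[0,0,0],-0.2],[[0,0,1],[0,0,0],-0.2],[[0,0,1],[0,0,0],-0.2],[[0,0,1],[0,0,0],-0.2],[[0,0,-35],[0,0,0],-0.2],[[0,0,-75],[0,0,0],-0.2],[[0,0,-95],[0,0,0],-0.2],[[0,0,-95],[0,0,0],-0.2],[[0,0,-95],[0,0,0],-0.2]]'
python3 - <<'E'
from h import *
chk(['O1','O3','O4','C5'])
x,y,a=Bt['C5']; print(togo([x,y,.21],84.2))
E
```

```text
t: 13.37
eef_pos: [0.6425, 0.0383, 0.2118]
tool_rot: [0.001, 0.669, 0.744, 0.001]
contact_force: [0.7, -0.3, -0.0]
gripper_width: 0.6
O1 cover 0.98
O3 cover 1.0
O4 cover 0.96
C5 cover 0.95
[(np.int32(449), [419.5, 200.5], [35, 15]), (np.int32(458), [412.5, 234.5], [35, 15]), (np.int32(531), [414.0, 270.0], [38, 18]), (np.int32(437), [375.0, 272.5], [34, 17])]
(array([-3.651e+02, -2.461e+02,  2.000e-01]), array([ 0. ,  0. , 11.9]))
```

```bash
python3 -m handwheel '[[[-365,-246,0],[0,0,12],-0.5],[[-365,-246,0],[0,0,12],-0.5],[[-365,-246,0],[0,0,12],-0.5],[[-365,-246,0],[0,0,12],-0.5],[[-365,-246,0],[0,0,12],-0.5],[[-365,-246,0],[0,0,12],-0.5],[[-365,-246,0],[0,0,12],-0.5],[[-365,-246,0],[0,0,12],-0.5],[[-365,-246,0],[0,0,12],-0.5],[[-365,-246,0],[0,0,12],-0.5],[[-365,-246,0],[0,0,12],-0.5],[[-365,-246,40],[0,0,12],-0.5],[[-365,-246,80],[0,0,12],-0.5],[[-365,-246,110],[0,0,12],-0.5],[[-365,-246,110],[0,0,12],-0.5],[[-365,-246,110],[0,0,12],-0.5],[[-365,-246,110],[0,0,12],-0.5]]'
python3 - <<'E'
from h import *
chk(['O1','O3','O4'])
x,y,a=Bt['C5']; print(togo([x,y,.015],84.2))
E
```

```text
t: 14.83
eef_pos: [0.4364, -0.3511, 0.1011]
tool_rot: [0.0, 0.742, 0.67, 0.0]
contact_force: [0.4, 0.0, 0.8]
gripper_width: 0.752
O1 cover 1.0
O3 cover 0.99
O4 cover 0.97
[(np.int32(464), [419.0, 200.5], [36, 15]), (np.int32(447), [412.5, 234.0], [35, 14]), (np.int32(510), [414.0, 270.0], [38, 18]), (np.int32(445), [375.0, 272.5], [34, 17])]
(array([ 0.2, -1.7, 86.9]), array([ 0.1,  0.1, -0.1]))
```

```bash
python3 -m handwheel '[[[0,-1,40],[0,0,0],-0.5],[[0,-1,75],[0,0,0],-0.5],[[0,-1,86],[0,0,0],-0.5],[[0,-1,86],[0,0,0],-0.5],[[0,-1,86],[0,0,0],1],[[0,-1,86],[0,0,0],1],[[0,-1,86],[0,0,0],1],[[0,-1,86],[0,0,0],1],[[0,-1,86],[0,0,0],1],[[0,-1,86],[0,0,0],1],[[0,-1,86],[0,0,0],1],[[0,-1,86],[0,0,0],1]]' 40 && python3 -m handwheel '[[[0,0,-20],[0,0,0],1],[[0,0,-60],[0,0,0],1],[[0,0,-100],[0,0,0],1],[[0,0,-140],[0,0,0],1],[[0,0,-180],[0,0,0],1],[[0,0,-185],[0,0,0],1],[[0,0,-185],[0,0,0],1]]'
python3 - <<'E'
from h import *
print(togo([.5126,.001,.20],96.1))
E
```

```text
t: 15.88
eef_pos: [0.4367, -0.352, 0.0169]
tool_rot: [0.002, 0.743, 0.67, 0.001]
contact_force: [-0.1, 0.4, 7.5]
gripper_width: 0.437
t: 16.47
eef_pos: [0.4367, -0.3522, 0.2039]
tool_rot: [0.004, 0.743, 0.67, 0.001]
contact_force: [-0.7, 0.6, -1.6]
gripper_width: 0.435
(array([359.1,  39. ,   2.5]), array([  0.4,   0.3, -12. ]))
```

```bash
python3 -m handwheel '[[[359,39,0],[0,0,-12],1],[[359,39,0],[0,0,-12],1],[[359,39,0],[0,0,-12],1],[[359,39,0],[0,0,-12],1],[[359,39,0],[0,0,-12],1],[[359,39,0],[0,0,-12],1],[[359,39,0],[0,0,-12],1],[[359,39,0],[0,0,-12],1],[[359,39,0],[0,0,-12],1],[[359,39,0],[0,0,-12],1],[[359,39,0],[0,0,-12],1],[[359,39,0],[0,0,-12],1]]'
python3 - <<'E'
from h import *
cam('top')
print(togo([.5126,.001,.1145],96.1))
t=cam('top')[0]
b=cv2.resize(t['frame'][140:290,220:340],(400,500),interpolation=cv2.INTER_CUBIC)
cv2.imwrite('pics/place2.png',b[:,:,::-1])
E
```

```text
t: 17.47
eef_pos: [0.5096, 0.0014, 0.1983]
tool_rot: [-0.001, 0.669, 0.744, -0.001]
contact_force: [1.2, -0.8, -1.0]
gripper_width: 0.436
(array([ 0. ,  3.1, 83.9]), array([-0.1,  0. , -0.1]))
```

View pics/place2.png

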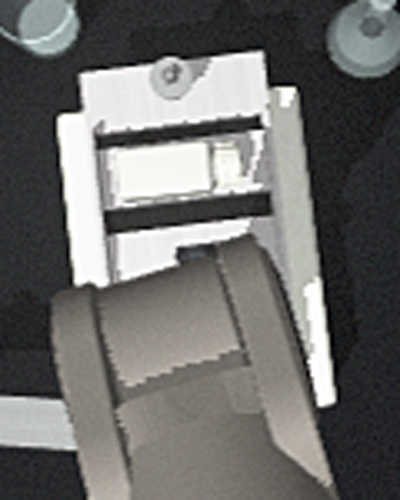

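The first bottle lies centred in groove 3, at (170,170). I'll place the second.

```bash
python3 -m handwheel '[[[0,3,30],[0,0,0],1],[[0,3,60],[0,0,0],1],[[0,3,76],[0,0,0],1],[[0,3,82],[0,0,0],1],[[0,3,84],[0,0,0],1],[[0,3,84],[0,0,0],1],[[0,3,84],[0,0,0],1],[[0,3,84],[0,0,0],1],[[0,3,84],[0,0,0],-0.2],[[0,3,84],[0,0,0],-0.2],[[0,3,84],[0,0,0],-0.2],[[0,3,84],[0,0,0],-0.2],[[0,3,50],[0,0,0],-0.2],[[0,3,10],[0,0,0],-0.2],[[0,3,0],[0,0,0],-0.2],[[0,3,0],[0,0,0],-0.2],[[0,3,0],[0,0,0],-0.2]]'
python3 - <<'E'
from h import *
chk(['O1','O3','O4'])
x,y,a=Bt['O4']; print(togo([x,y,.20],93))
E
```

```text
t: 18.98
eef_pos: [0.5138, 0.0025, 0.1997]
tool_rot: [0.001, 0.669, 0.744, 0.0]
contact_force: [-0.3, -0.7, -0.0]
gripper_width: 0.598
O1 cover 0.96
O3 cover 1.0
O4 cover 0.95
[(np.int32(433), [419.5, 200.0], [35, 14]), (np.int32(453), [412.5, 234.5], [35, 15]), (np.int32(434), [374.5, 272.5], [35, 17])]
(array([-221.6, -106.2,   -1.2]), array([-0. ,  0. ,  3.1]))
```

```bash
python3 -m handwheel '[[[-221,-106,0],[0,0,3],-0.5],[[-221,-106,0],[0,0,3],-0.5],[[-221,-106,0],[0,0,3],-0.5],[[-221,-106,0],[0,0,3],-0.5],[[-221,-106,0],[0,0,3],-0.5],[[-221,-106,0],[0,0,3],-0.5],[[-221,-106,0],[0,0,3],-0.5],[[-221,-106,40],[0,0,3],-0.5],[[-221,-106,80],[0,0,3],-0.5],[[-221,-106,100],[0,0,3],-0.5],[[-221,-106,100],[0,0,3],-0.5],[[-221,-106,100],[0,0,3],-0.5],[[-221,-106,100],[0,0,3],-0.5]]'
python3 - <<'E'
from h import *
p=chk(['O1','O3']); cv2.imwrite('pics/o4.png',cv2.resize(p['frame'][130:300,100:340],(720,510),interpolation=cv2.INTER_CUBIC)[:,:,::-1])
x,y,a=Bt['O4']; print(togo([x,y,.015],93))
E
```

```text
t: 20.12
eef_pos: [0.4322, -0.2283, 0.0999]
tool_rot: [0.0, 0.688, 0.726, 0.0]
contact_force: [0.1, -0.5, 0.1]
gripper_width: 0.747
O1 cover 0.96
O3 cover 0.99
[(np.int32(427), [419.5, 200.0], [35, 14]), (np.int32(439), [413.0, 234.0], [34, 14]), (np.int32(251), [367.0, 273.0], [20, 16]), (np.int32(458), [423.5, 280.5], [43, 19])]
(array([-0.5, -1.9, 85.5]), array([0.1, 0.1, 0.1]))
```

View pics/o4.png

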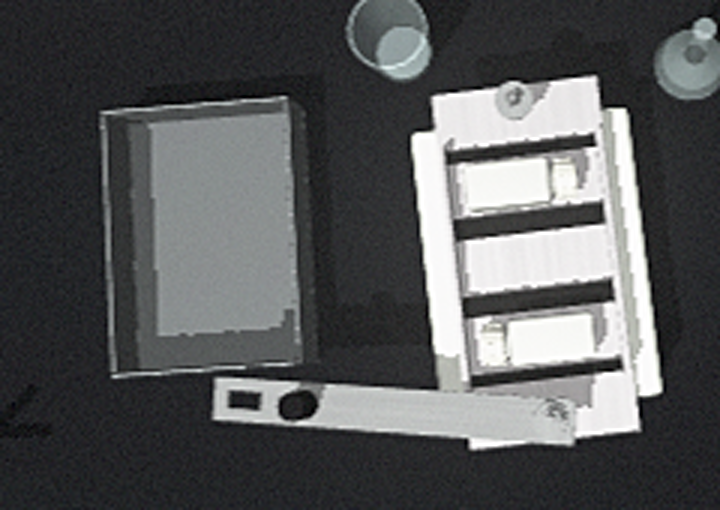

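Both capped bottles lie in their grooves, at (515,183) and (540,340). The bar rests across below the bin with its knob at (298,404). Next are the open bottles.

```bash
python3 -m handwheel '[[[0,-1,40],[0,0,0],-0.5],[[0,-1,75],[0,0,0],-0.5],[[0,-1,84],[0,0,0],-0.5],[[0,-1,84],[0,0,0],-0.5],[[0,-1,84],[0,0,0],1],[[0,-1,84],[0,0,0],1],[[0,-1,84],[0,0,0],1],[[0,-1,84],[0,0,0],1],[[0,-1,84],[0,0,0],1],[[0,-1,84],[0,0,0],1],[[0,-1,84],[0,0,0],1],[[0,-1,84],[0,0,0],1]]' 30 && python3 -m handwheel '[[[0,0,-20],[0,0,0],1],[[0,0,-60],[0,0,0],1],[[0,0,-100],[0,0,0],1],[[0,0,-140],[0,0,0],1],[[0,0,-180],[0,0,0],1],[[0,0,-205],[0,0,0],1],[[0,0,-205],[0,0,0],1]]'
python3 - <<'E'
from h import *
print(togo([.68,.314,.22],93))
E
```

```text
t: 21.17
eef_pos: [0.4323, -0.2292, 0.0175]
tool_rot: [0.002, 0.688, 0.726, 0.001]
contact_force: [-0.0, 0.8, 7.7]
gripper_width: 0.438
t: 21.75
eef_pos: [0.4341, -0.2298, 0.2276]
tool_rot: [0.006, 0.688, 0.726, 0.002]
contact_force: [1.1, 0.3, -0.5]
gripper_width: 0.439
(array([529.8, 274.8,   7. ]), array([0.6, 0.4, 0.1]))
```

```bash
python3 -m handwheel '[[[530,275,0],[0,0,0],1],[[530,275,0],[0,0,0],1],[[530,275,0],[0,0,0],1],[[530,275,0],[0,0,0],1],[[530,275,0],[0,0,0],1],[[530,275,0],[0,0,0],1],[[530,275,0],[0,0,0],1],[[530,275,0],[0,0,0],1],[[530,275,0],[0,0,0],1],[[530,275,0],[0,0,0],1],[[530,275,0],[0,0,0],1],[[530,275,0],[0,0,0],1],[[530,275,0],[0,0,0],1],[[530,275,0],[0,0,0],1],[[530,275,0],[0,0,0],1],[[530,275,0],[0,0,0],1],[[530,275,0],[0,0,0],1],[[530,275,0],[0,0,0],1]]'
python3 -m handwheel '[[[0,0,40],[0,0,0],1],[[0,0,80],[0,0,0],1],[[0,0,120],[0,0,0],1],[[0,0,160],[0,0,0],1],[[0,0,160],[0,0,0],1],[[0,0,160],[0,0,0],1],[[0,0,160],[0,0,0],-0.2],[[0,0,160],[0,0,0],-0.2],[[0,0,160],[0,0,0],-0.2],[[0,0,160],[0,0,0],-0.2],[[0,0,120],[0,0,0],-0.2],[[0,0,80],[0,0,0],-0.2],[[0,0,40],[0,0,0],-0.2],[[0,0,0],[0,0,0],-0.2],[[0,0,0],[0,0,0],-0.2]]'
python3 - <<'E'
from h import *
p=chk(['O1','O3'])
x,y,a=Bt['O3']; print(togo([x,y,.22],89.5))
E
```

```text
t: 23.25
eef_pos: [0.6766, 0.3139, 0.2203]
tool_rot: [0.001, 0.688, 0.726, -0.0]
contact_force: [-0.3, -0.0, -0.6]
gripper_width: 0.443
t: 24.5
eef_pos: [0.6803, 0.3187, 0.2324]
tool_rot: [0.002, 0.688, 0.726, 0.008]
contact_force: [1.0, 0.9, 1.5]
gripper_width: 0.601
O1 cover 1.0
O3 cover 1.0
[(np.int32(476), [419.5, 200.5], [35, 15]), (np.int32(463), [412.5, 234.5], [35, 15])]
(array([-654.2, -181.7,    2.7]), array([ 0.6, -0.3,  3.6]))
```

```bash
python3 -m handwheel '[[[-651,-179,0],[0,0,3.5],-0.5],[[-651,-179,0],[0,0,3.5],-0.5],[[-651,-179,0],[0,0,3.5],-0.5],[[-651,-179,0],[0,0,3.5],-0.5],[[-651,-179,0],[0,0,3.5],-0.5],[[-651,-179,0],[0,0,3.5],-0.5],[[-651,-179,0],[0,0,3.5],-0.5],[[-651,-179,0],[0,0,3.5],-0.5],[[-651,-179,0],[0,0,3.5],-0.5],[[-651,-179,0],[0,0,3.5],-0.5],[[-651,-179,0],[0,0,3.5],-0.5],[[-651,-179,0],[0,0,3.5],-0.5],[[-651,-179,0],[0,0,3.5],-0.5],[[-651,-179,0],[0,0,3.5],-0.5],[[-651,-179,0],[0,0,3.5],-0.5],[[-651,-179,0],[0,0,3.5],-0.5],[[-651,-179,0],[0,0,3.5],-0.5],[[-651,-179,40],[0,0,3.5],-0.5],[[-651,-179,80],[0,0,3.5],-0.5],[[-651,-179,115],[0,0,3.5],-0.5]]'
python3 - <<'E'
from h import *
p=cam('top')[0]; p=chk(['O1','O3'])
x,y,a=Bt['O3']; print(togo([x,y,.015],89.5))
E
```

```text
t: 26.22
eef_pos: [0.5324, -0.3444, 0.1038]
tool_rot: [0.0, 0.71, 0.704, 0.0]
contact_force: [-0.5, 0.1, -0.9]
gripper_width: 0.751
O1 cover 0.99
O3 cover 0.87
[(np.int32(459), [419.0, 200.5], [36, 15]), (np.int32(65), [441.0, 236.0], [8, 28]), (np.int32(400), [411.0, 234.0], [32, 14])]
(array([-3.7,  5.2, 84.3]), array([-0.6, -0.3,  0.1]))
```

```bash
python3 -m handwheel '[[[0,0,0],[0,0,0],-0.5],[[0,0,0],[0,0,0],-0.5]]'
python3 - <<'E'
from h import *
x,y,a=Bt['O3']; print(togo([x,y,.015],89.5))
E
```

```text
t: 26.48
eef_pos: [0.5346, -0.3445, 0.1077]
tool_rot: [0.002, 0.709, 0.705, 0.001]
contact_force: [0.3, -0.6, 0.0]
gripper_width: 0.747
(array([-0.6, -2. , 92.7]), array([0.2, 0.1, 0.1]))
```

```bash
python3 -m handwheel '[[[0,-1,40],[0,0,0],-0.5],[[0,-1,75],[0,0,0],-0.5],[[0,-1,89],[0,0,0],-0.5],[[0,-1,89],[0,0,0],-0.5],[[0,-1,89],[0,0,0],1],[[0,-1,89],[0,0,0],1],[[0,-1,89],[0,0,0],1],[[0,-1,89],[0,0,0],1],[[0,-1,89],[0,0,0],1],[[0,-1,89],[0,0,0],1],[[0,-1,89],[0,0,0],1],[[0,-1,89],[0,0,0],1]]' 30 && python3 -m handwheel '[[[0,0,-20],[0,0,0],1],[[0,0,-60],[0,0,0],1],[[0,0,-100],[0,0,0],1],[[0,0,-140],[0,0,0],1],[[0,0,-180],[0,0,0],1],[[0,0,-205],[0,0,0],1],[[0,0,-205],[0,0,0],1],[[0,0,-205],[0,0,0],1],[[0,0,-205],[0,0,0],1]]'
python3 - <<'E'
from h import *
print(togo([.62,.314,.22],89.5))
E
```

```text
t: 27.48
eef_pos: [0.5341, -0.3451, 0.0193]
tool_rot: [0.002, 0.71, 0.705, 0.001]
contact_force: [0.2, 0.2, 7.1]
gripper_width: 0.436
t: 28.23
eef_pos: [0.5316, -0.344, 0.2215]
tool_rot: [0.0, 0.71, 0.705, -0.0]
contact_force: [-0.9, 1.1, -1.7]
gripper_width: 0.432
(array([658.6,  83.8,   1.3]), array([-0. ,  0. ,  0.1]))
```

```bash
python3 -m handwheel '[[[658,84,0],[0,0,0],1],[[658,84,0],[0,0,0],1],[[658,84,0],[0,0,0],1],[[658,84,0],[0,0,0],1],[[658,84,0],[0,0,0],1],[[658,84,0],[0,0,0],1],[[658,84,0],[0,0,0],1],[[658,84,0],[0,0,0],1],[[658,84,0],[0,0,0],1],[[658,84,0],[0,0,0],1],[[658,84,0],[0,0,0],1],[[658,84,0],[0,0,0],1],[[658,84,0],[0,0,0],1],[[658,84,0],[0,0,0],1],[[658,84,0],[0,0,0],1],[[658,84,0],[0,0,0],1],[[658,84,0],[0,0,0],1],[[658,84,0],[0,0,0],1],[[658,84,0],[0,0,0],1]]'
python3 -m handwheel '[[[0,0,40],[0,0,0],1],[[0,0,80],[0,0,0],1],[[0,0,120],[0,0,0],1],[[0,0,158],[0,0,0],1],[[0,0,158],[0,0,0],1],[[0,0,158],[0,0,0],1],[[0,0,158],[0,0,0],-0.2],[[0,0,158],[0,0,0],-0.2],[[0,0,158],[0,0,0],-0.2],[[0,0,158],[0,0,0],-0.2],[[0,0,120],[0,0,0],-0.2],[[0,0,80],[0,0,0],-0.2],[[0,0,40],[0,0,0],-0.2],[[0,0,0],[0,0,0],-0.2],[[0,0,0],[0,0,0],-0.2],[[0,0,0],[0,0,0],-0.2],[[0,0,0],[0,0,0],-0.2]]'
python3 - <<'E'
from h import *
p=chk(['O1'])
x,y,a=Bt['O1']; print(togo([x,y,.22],90.4))
E
```

```text
t: 29.82
eef_pos: [0.62, 0.3124, 0.2194]
tool_rot: [-0.0, 0.709, 0.705, -0.002]
contact_force: [0.2, -1.5, -0.9]
gripper_width: 0.438
t: 31.23
eef_pos: [0.6205, 0.313, 0.2216]
tool_rot: [0.0, 0.71, 0.705, 0.0]
contact_force: [0.1, -0.5, -0.2]
gripper_width: 0.599
O1 cover 1.0
[(np.int32(477), [419.5, 200.5], [35, 15])]
(array([-665.7,    7.4,    1.2]), array([-0.1,  0.1, -0.8]))
```

```bash
python3 -m handwheel '[[[-665,5,0],[0,0,-1],-0.5],[[-665,5,0],[0,0,-1],-0.5],[[-665,5,0],[0,0,-1],-0.5],[[-665,5,0],[0,0,-1],-0.5],[[-665,5,0],[0,0,-1],-0.5],[[-665,5,0],[0,0,-1],-0.5],[[-665,5,0],[0,0,-1],-0.5],[[-665,5,0],[0,0,-1],-0.5],[[-665,5,0],[0,0,-1],-0.5],[[-665,5,0],[0,0,-1],-0.5],[[-665,5,0],[0,0,-1],-0.5],[[-665,5,0],[0,0,-1],-0.5],[[-665,5,0],[0,0,-1],-0.5],[[-665,5,0],[0,0,-1],-0.5],[[-665,5,0],[0,0,-1],-0.5],[[-665,5,0],[0,0,-1],-0.5],[[-665,5,115],[0,0,-1],-0.5],[[-665,5,115],[0,0,-1],-0.5],[[-665,5,115],[0,0,-1],-0.5],[[-665,5,115],[0,0,-1],-0.5]]'
python3 -m handwheel '[[[0,0,0],[0,0,0],-0.5],[[0,0,0],[0,0,0],-0.5]]'
python3 - <<'E'
from h import *
p=chk(['O1'])
x,y,a=Bt['O1']; print(togo([x,y,.016],90.4))
E
```

```text
t: 32.95
eef_pos: [0.6148, -0.3496, 0.0963]
tool_rot: [-0.008, 0.703, 0.711, -0.003]
contact_force: [-1.4, 0.6, -0.7]
gripper_width: 0.749
t: 33.12
eef_pos: [0.6219, -0.3518, 0.1077]
tool_rot: [0.001, 0.703, 0.711, 0.0]
contact_force: [0.8, 0.8, 0.7]
gripper_width: 0.748
O1 cover 0.98
[(np.int32(416), [417.0, 200.5], [30, 15])]
(array([-0.9, -0.1, 92.8]), array([0.2, 0.1, 0.2]))
```

```bash
python3 -m handwheel '[[[0,0,40],[0,0,0],-0.5],[[0,0,75],[0,0,0],-0.5],[[0,0,89],[0,0,0],-0.5],[[0,0,89],[0,0,0],-0.5],[[0,0,89],[0,0,0],1],[[0,0,89],[0,0,0],1],[[0,0,89],[0,0,0],1],[[0,0,89],[0,0,0],1],[[0,0,89],[0,0,0],1],[[0,0,89],[0,0,0],1],[[0,0,89],[0,0,0],1],[[0,0,89],[0,0,0],1]]' 30 && python3 -m handwheel '[[[0,0,-20],[0,0,0],1],[[0,0,-60],[0,0,0],1],[[0,0,-100],[0,0,0],1],[[0,0,-140],[0,0,0],1],[[0,0,-180],[0,0,0],1],[[0,0,-205],[0,0,0],1],[[0,0,-205],[0,0,0],1],[[0,0,-205],[0,0,0],1],[[0,0,-205],[0,0,0],1]]'
python3 - <<'E'
from h import *
print(togo([.56,.314,.22],90.4))
E
```

```text
t: 34.17
eef_pos: [0.6232, -0.3526, 0.0207]
tool_rot: [0.002, 0.703, 0.711, 0.001]
contact_force: [0.3, 0.0, 5.6]
gripper_width: 0.436
t: 34.92
eef_pos: [0.6205, -0.3517, 0.2223]
tool_rot: [-0.0, 0.703, 0.711, -0.0]
contact_force: [0.2, 0.4, -2.1]
gripper_width: 0.44
(array([666.3, -53.5,   2.2]), array([-0. ,  0. ,  0.2]))
```

```bash
python3 -m handwheel '[[[666,-53,0],[0,0,0],1],[[666,-53,0],[0,0,0],1],[[666,-53,0],[0,0,0],1],[[666,-53,0],[0,0,0],1],[[666,-53,0],[0,0,0],1],[[666,-53,0],[0,0,0],1],[[666,-53,0],[0,0,0],1],[[666,-53,0],[0,0,0],1],[[666,-53,0],[0,0,0],1],[[666,-53,0],[0,0,0],1],[[666,-53,0],[0,0,0],1],[[666,-53,0],[0,0,0],1],[[666,-53,0],[0,0,0],1],[[666,-53,0],[0,0,0],1],[[666,-53,0],[0,0,0],1],[[666,-53,0],[0,0,0],1],[[666,-53,0],[0,0,0],1],[[666,-53,0],[0,0,0],1],[[666,-53,0],[0,0,0],1]]'
python3 -m handwheel '[[[0,0,40],[0,0,0],1],[[0,0,80],[0,0,0],1],[[0,0,120],[0,0,0],1],[[0,0,158],[0,0,0],1],[[0,0,158],[0,0,0],1],[[0,0,158],[0,0,0],1],[[0,0,158],[0,0,0],-0.2],[[0,0,158],[0,0,0],-0.2],[[0,0,158],[0,0,0],-0.2],[[0,0,158],[0,0,0],-0.2],[[0,0,120],[0,0,0],-0.2],[[0,0,80],[0,0,0],-0.2],[[0,0,40],[0,0,0],-0.2],[[0,0,0],[0,0,0],-0.2],[[0,0,0],[0,0,0],-0.2]]'
python3 -m handwheel '[[[-300,0,0],[0,0,0],-0.2],[[-300,0,0],[0,0,0],-0.2],[[-300,0,0],[0,0,0],-0.2],[[-300,0,0],[0,0,0],-0.2],[[-300,0,0],[0,0,0],-0.2],[[-300,0,0],[0,0,0],-0.2],[[-300,0,0],[0,0,0],-0.2],[[-300,0,0],[0,0,0],-0.2],[[-300,0,0],[0,0,0],-0.2],[[-300,0,0],[0,0,0],-0.2]]'
python3 - <<'E'
from h import *
s,_,_=cam('scene'); t,_,_=cam('top')
a=cv2.resize(s['frame'][130:300,230:465],(400,290),interpolation=cv2.INTER_CUBIC)
b=cv2.resize(t['frame'][130:300,100:335],(400,290),interpolation=cv2.INTER_CUBIC)
cv2.imwrite('pics/bin.png',cv2.resize(t['frame'][130:300,100:340],(720,510),interpolation=cv2.INTER_CUBIC)[:,:,::-1])
E
```

```text
t: 36.5
eef_pos: [0.5604, 0.3129, 0.2206]
tool_rot: [-0.0, 0.703, 0.711, -0.002]
contact_force: [0.4, -1.8, -0.6]
gripper_width: 0.437
t: 37.75
eef_pos: [0.5644, 0.3172, 0.2328]
tool_rot: [0.002, 0.703, 0.711, 0.008]
contact_force: [1.0, 1.3, 0.4]
gripper_width: 0.598
t: 38.58
eef_pos: [0.5643, 0.0135, 0.223]
tool_rot: [0.0, 0.704, 0.71, 0.001]
contact_force: [0.5, 0.6, 0.1]
gripper_width: 0.6
```

View pics/bin.png

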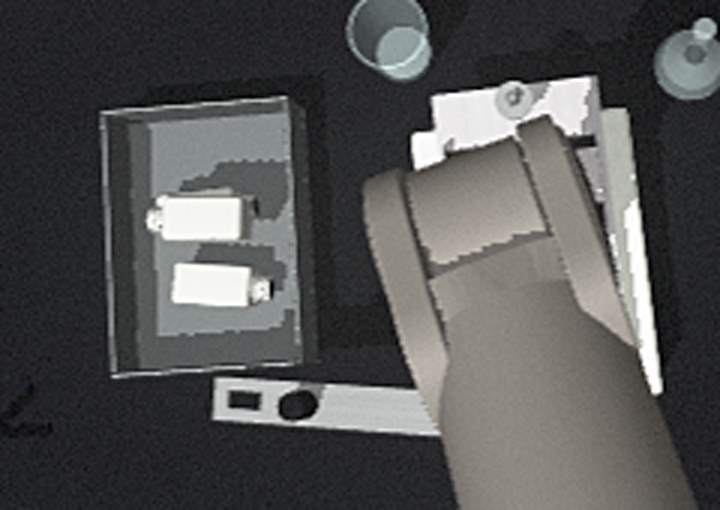

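The bin clearly shows two bottles, at (200,217) and (215,285), and the third may lie partly beneath the first. I'll check it from the scene camera.

Run:
```python
from h import *
s,_,_=cam('scene'); t,_,_=cam('top')
a=cv2.resize(s['frame'][185:290,345:455],(440,420),interpolation=cv2.INTER_CUBIC)
b=cv2.resize(t['frame'][155:260,130:210],(320,420),interpolation=cv2.INTER_CUBIC)
cv2.imwrite('pics/bin2.png',np.hstack([a,b])[:,:,::-1])
for p in (s,t):
  print([(round(d['score'],2),np.round(d['rect']).tolist()) for k in('open1_c','capped1_c') for d in viewer.search_frame(p,k)])
print(togo([.4616,.2102,.24],86.1))
# knob from top
g=t['frame'].max(2).astype(int); sub=g[255:275,188:212]; m=(sub<60); 
n,l,st,ce=cv2.connectedComponentsWithStats(m.astype(np.uint8)); print([(st[i].tolist(),w(t,188+ce[i][0],255+ce[i][1],.145).round(4).tolist()) for i in range(1,n)])
```

```text
[(0.72, [388.0, 227.0, 32.0, 20.0]), (0.34, [289.0, 227.0, 87.0, 112.0])]
[(0.79, [176.0, 224.0, 30.0, 17.0]), (0.49, [177.0, 222.0, 29.0, 19.0])]
(array([ 196.8, -100.2,  -17.7]), array([ 0. , -0. ,  4.6]))
[([0, 0, 24, 3, 50], [0.4842, 0.2015, 0.145]), ([5, 5, 13, 10, 101], [0.4626, 0.2074, 0.145]), ([0, 17, 24, 3, 60], [0.4424, 0.2085, 0.145])]
```

View pics/bin2.png

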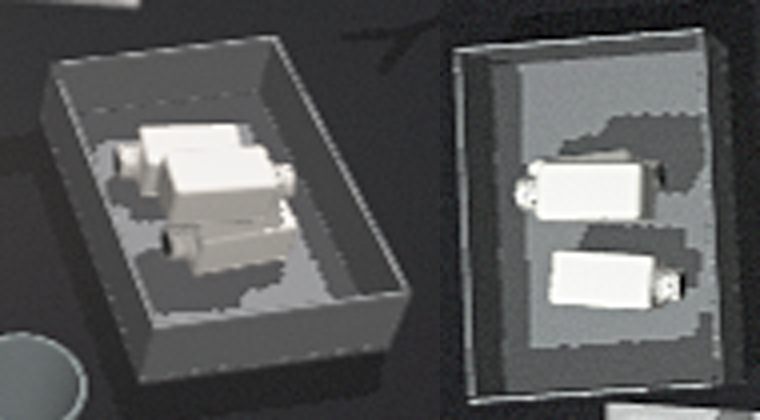

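All three open bottles are in the bin, one lying flat on another; its centre is at about 61 mm, below the 80 mm limit. The knob is where I left it, so I'll fetch the bar.

```bash
python3 -m handwheel '[[[197,-100,-18],[0,0,4.6],-0.2],[[197,-100,-18],[0,0,4.6],-0.2],[[197,-100,-18],[0,0,4.6],-0.2],[[197,-100,-18],[0,0,4.6],-0.2],[[197,-100,-18],[0,0,4.6],-0.2],[[197,-100,-18],[0,0,4.6],-0.2],[[197,-100,-18],[0,0,4.6],-0.2],[[197,-100,-18],[0,0,4.6],-0.2],[[197,-100,-18],[0,0,4.6],-0.2]]'
python3 - <<'E'
from h import *
print(togo([.4618,.2095,.128],86.1))
E
```

```text
t: 39.73
eef_pos: [0.4627, 0.2084, 0.2401]
tool_rot: [0.0, 0.732, 0.681, -0.0]
contact_force: [-0.4, -0.4, 0.0]
gripper_width: 0.6
(array([  1.2,  -1. , 112.1]), array([ 0. ,  0. , -0.2]))
```

```bash
python3 -m handwheel '[[[1,-1,40],[0,0,0],-0.2],[[1,-1,80],[0,0,0],-0.2],[[1,-1,108],[0,0,0],-0.2],[[1,-1,111],[0,0,0],-0.2],[[1,-1,111],[0,0,0],-0.2],[[1,-1,111],[0,0,0],1],[[1,-1,111],[0,0,0],1],[[1,-1,111],[0,0,0],1],[[1,-1,111],[0,0,0],1],[[1,-1,111],[0,0,0],1],[[1,-1,111],[0,0,0],1],[[1,-1,111],[0,0,0],1]]' 60 && python3 -m handwheel '[[[0,0,-10],[0,0,0],1],[[0,0,-20],[0,0,0],1],[[0,0,-30],[0,0,0],1],[[0,0,-38],[0,0,0],1],[[0,0,-43],[0,0,0],1],[[0,0,-43],[0,0,0],1],[[0,0,-43],[0,0,0],1],[[0,0,-43],[0,0,0],1]]'
python3 - <<'E'
from h import *
print(readout.get_obs()['eef_pos'])
# pivot est from two poses
P=np.array([.4486,.0052])
o=readout.get_obs()['eef_pos'][:2]; d=o-P; print(np.hypot(*d),np.degrees(np.arctan2(d[1],d[0])), yaw(readout.get_obs()['tool_rot']))
d=np.array([.6509,.0266])-P; print(np.hypot(*d),np.degrees(np.arctan2(d[1],d[0])))
E
```

```text
t: 40.73
eef_pos: [0.4617, 0.2111, 0.1299]
tool_rot: [0.0, 0.731, 0.682, 0.001]
contact_force: [1.8, 1.4, 2.0]
gripper_width: 0.254
t: 41.4
eef_pos: [0.4602, 0.2076, 0.172]
tool_rot: [0.001, 0.732, 0.681, -0.003]
contact_force: [-1.5, -5.9, -5.0]
gripper_width: 0.251
[0.46017365 0.20758509 0.17195809]
0.20271574682843543 86.72703298046466 85.85017241688831
0.20342873445017548 6.038490467699329
```

```bash
python3 -m handwheel '[[[-1,18,0],[0,0,5],1],[[-3,36,0],[0,0,10],1],[[-7,53,0],[0,0,15],1],[[-12,70,0],[0,0,20],1],[[-19,86,0],[0,0,25],1],[[-27,102,0],[0,0,30],1],[[-37,117,0],[0,0,35],1],[[-48,131,0],[0,0,40],1],[[-60,144,0],[0,0,45],1],[[-73,156,0],[0,0,50],1],[[-87,167,0],[0,0,55],1],[[-102,177,0],[0,0,60],1],[[-118,185,0],[0,0,65],1],[[-135,192,0],[0,0,70],1],[[-153,197,0],[0,0,75],1],[[-171,201,0],[0,0,80],1],[[-171,201,0],[0,0,80],1],[[-171,201,0],[0,0,80],1],[[-171,201,0],[0,0,80],1]]'
python3 - <<'E'
from h import *
print(togo([.651,.0266,.171],6.1))
s,_,_=cam('scene')
a=cv2.resize(s['frame'][160:280,250:340],(450,600),interpolation=cv2.INTER_CUBIC)
cv2.imwrite('pics/over.png',a[:,:,::-1])
E
```

```text
t: 42.98
eef_pos: [0.6495, 0.0276, 0.1726]
tool_rot: [-0.0, 0.999, 0.054, 0.0]
contact_force: [0.2, 1.3, -3.8]
gripper_width: 0.259
(array([1.4, 1.2, 1.6]), array([-0.1, -0. ,  0.1]))
```

View pics/over.png

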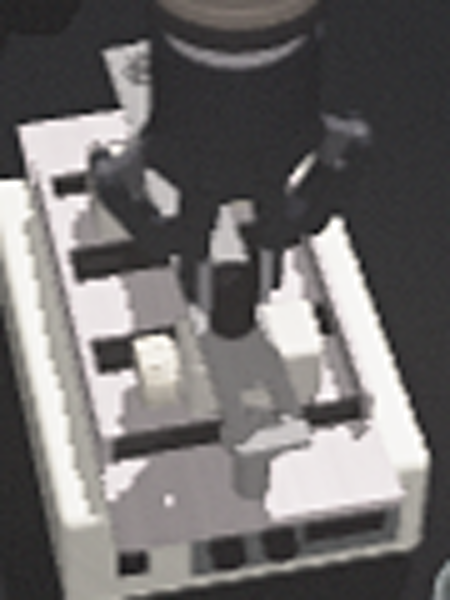

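The bar's end at (270,430) is over the stud post with the bottles clear beneath. I'll lower it with a 1 mm correction.

```bash
python3 -m handwheel '[[[1,1,0],[0,0,0],1],[[1,1,4],[0,0,0],1],[[1,1,8],[0,0,0],1],[[1,1,12],[0,0,0],1],[[1,1,15],[0,0,0],1],[[1,1,17],[0,0,0],1],[[1,1,17],[0,0,0],1],[[1,1,17],[0,0,0],1]]'
```

```text
t: 43.7
eef_pos: [0.6509, 0.0263, 0.1611]
tool_rot: [0.0, 0.999, 0.053, 0.001]
contact_force: [-18.1, 1.0, 35.7]
gripper_width: 0.252
```

```bash
python3 -m handwheel '[[[0,0,-6],[0,0,0],1],[[0,0,-6],[0,0,0],1],[[0,0,-6],[0,0,0],1]]'
python3 - <<'E'
from h import *
o=readout.get_obs(); print(o['contact_force'],o['torque'])
t=cam('top')[0];s,_,_=cam('scene')
a=cv2.resize(s['frame'][215:275,260:330],(400,343),interpolation=cv2.INTER_CUBIC)
a2=cv2.resize(s['frame'][155:200,250:320],(400,257),interpolation=cv2.INTER_CUBIC)
cv2.imwrite('pics/stuck.png',np.vstack([a,a2])[:,:,::-1])
E
```

```text
t: 43.95
eef_pos: [0.6513, 0.0255, 0.1615]
tool_rot: [-0.0, 0.999, 0.052, 0.001]
contact_force: [-2.0, 1.6, 7.1]
gripper_width: 0.252
[-1.97913725  1.55028835  7.14978171] [ 0.25744346  0.41044157 -0.33523254]
```

View pics/stuck.png

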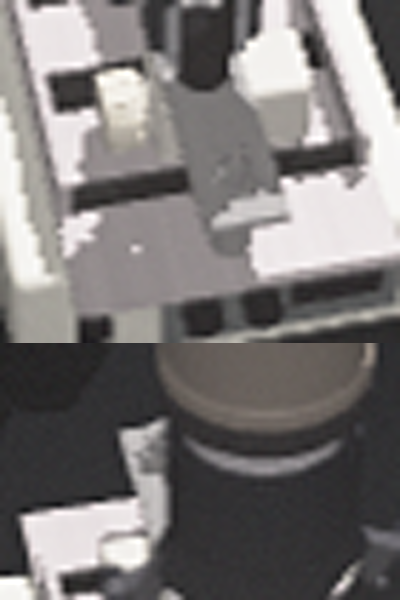

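```bash
python3 -m handwheel '[[[0,0,0],[0,0,0],0.2],[[0,0,0],[0,0,0],-0.2],[[0,0,0],[0,0,0],-0.2],[[0,0,0],[0,0,0],-0.2],[[0,0,-30],[0,0,0],-0.2],[[0,0,-70],[0,0,0],-0.2],[[-30,0,-100],[0,0,0],-0.2],[[-70,0,-100],[0,0,0],-0.2],[[-110,0,-100],[0,0,0],-0.2],[[-150,0,-100],[0,0,0],-0.2],[[-150,0,-100],[0,0,0],-0.2],[[-150,0,-100],[0,0,0],-0.2]]'
python3 - <<'E'
from h import *
t=cam('top')[0];s,_,_=cam('scene')
a=cv2.resize(s['frame'][160:280,250:340],(400,533),interpolation=cv2.INTER_CUBIC)
b=cv2.resize(t['frame'][145:265,230:320],(400,533),interpolation=cv2.INTER_CUBIC)
cv2.imwrite('pics/rel.png',np.hstack([a,b])[:,:,::-1])
E
```

```text
t: 45.05
eef_pos: [0.4996, 0.0087, 0.2613]
tool_rot: [0.001, 0.999, 0.052, -0.0]
contact_force: [0.8, 0.1, -0.1]
gripper_width: 0.603
```

View pics/rel.png

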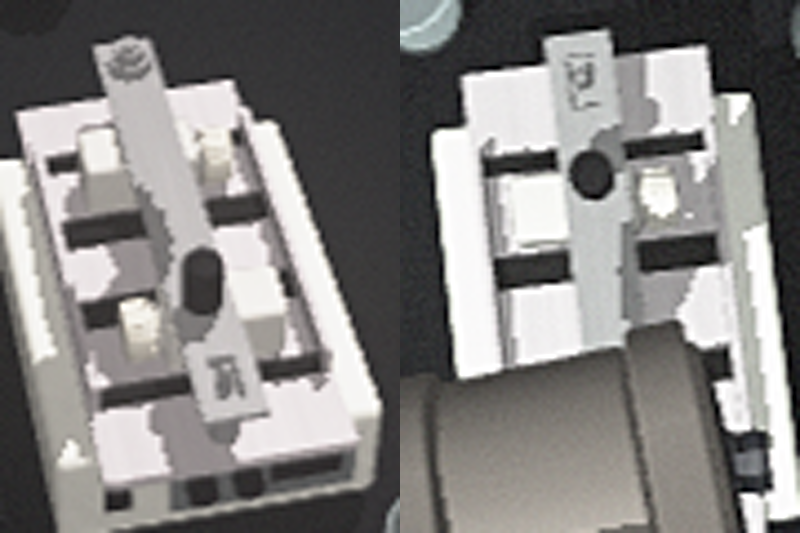

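The bar looks seated: its slot at (220,378) shows the stud, as at the start. I'll compare with the initial image numerically.

Run:
```python
from h import *
s0=cv2.imread('pics/scene0.png',0).astype(np.float32);t0=cv2.imread('pics/top0.png',0).astype(np.float32)
for n,i0,rs in (('scene',s0,{'slot end':(236,258,288,314),'pivot':(165,182,270,290),'knob':(212,236,288,304),'shakerfront':(252,284,262,340)}),('top',t0,{'slot end':(150,178,260,282),'knob':(176,192,265,282),'shakerleft':(170,270,236,246)})):
    p=cam(n)[0]; g=cv2.cvtColor(p['frame'],cv2.COLOR_RGB2GRAY).astype(np.float32)
    for k,(a,b,c,d) in rs.items():
        W=np.eye(2,3,dtype=np.float32)
        try: cc,W=cv2.findTransformECC(i0[a:b,c:d],g[a:b,c:d],W,cv2.MOTION_TRANSLATION)
        except Exception as e: cc=str(e)[:40]
        print(n,k,cc,W[:,2].round(2),'absdiff',np.abs(i0-g)[a:b,c:d].mean().round(1))
c=np.array([.577,.019]);print('1mm z at stud in scene px',px(cam('scene')[0],[[.706,.033,.1445],[.706,.033,.1475]]))
a=cam('top')[0]
for k,bb in(('flask',0),('beaker',0)):
    print(k,[(round(d['score'],2),np.round(d['rect'],1).tolist()) for d in viewer.search_frame(a,k)[:2]])
```

```text
scene slot end 0.8475325171449017 [-0.39 -0.28] absdiff 8.8
scene pivot 0.9953467574258416 [-0.54  0.03] absdiff 7.6
scene knob 0.8920823066497627 [-0.4  -0.06] absdiff 11.6
scene shakerfront 0.9917332037029073 [0.06 0.02] absdiff 2.7
top slot end 0.9907977197484433 [-0.01  0.17] absdiff 5.5
top knob 0.98050738488759 [0.15 0.19] absdiff 8.0
top shakerleft 0.8514834991986523 [ 0.13 -0.14] absdiff 31.4
1mm z at stud in scene px [[300.56377492 244.55548787]
 [300.59274423 243.75256924]]
flask [(0.79, [329.7, 149.0, 19.0, 30.0])]
beaker [(0.97, [230.0, 143.1, 30.4, 29.3])]
```

Run:
```python
from station import bot, readout
print(readout.get_obs()['contact_force']); print(bot.hand_in())
```

```text
[ 0.00532627  1.01794486 -0.52609003]
the job is handed in; nothing more can be done
None
```

The shaker is loaded and handed in. I lifted the bar off its stud and swung it clear to the left. The two capped bottles went into grooves 1 and 3, and the three open ones went into the bin. The bar is back over its stud and the gripper has let go.

Last checks:
- **Capped bottles:** the pictures show both lying flat in their grooves with the bar over them.
- **Open bottles:** all three are in the bin. One lies flat on another, with its centre at about 61 mm by estimate; the limit is 80 mm.
- **Bar:** compared with the first pictures, its end and knob are within about 0.5 pixel. That puts the slot end at most about 1 mm higher than at the start. The match was weaker at the slot end in the scene view (0.85), probably because of shadows, and I did not check the height by touch.
- **Seating:** while I lowered the bar it met resistance a few millimetres early, with up to 36 N measured at the wrist. I backed off and opened the gripper, and afterwards it showed as seated.
- **Glassware:** the flask and beaker were found where they started, to within about a pixel.

I used 13 of the 14 pictures. The clock read about 45 s of the allowed 210 s.

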